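# Change over from the glue bottle to the paste jar on an office desk

## Robot

A 6-joint arm with a two-finger parallel gripper is mounted at the origin on the work surface. World frame = base frame: x ahead of the robot, y to its left, z up, the work surface at z = 0. Lengths are in m, angles in degrees, forces in N, time in s.
With the tool pointing down it reaches from about 0.375 to 0.9 m from the base axis. Payload 3.1 kg.
Tool frame: the origin (TCP) lies at the very end of the fingers, on their centre line; the grasp point (between the pads) lies 19 mm behind it (bot.grip_point_offset is the distance from the TCP to the grasp point, in m); z points along the fingers, x is the direction in which the jaws open and shut, and the axes are right-handed (so a half turn about z gives the same grasp; the last joint's range is limited). The gripper opens to 87 mm and grips with 3 to 60 N. Pads are 19 mm wide; open, the fingers measure 117 mm over their backs; the gripper's body (75 mm by 190 mm) begins 51 mm behind the grasp point.
Start: joints at [57.84, 30.224, 82.088, -0, 67.689, -10.227], TCP at [0.233, 0.58, 0.223] pointing down, gripper open.
Joint ranges: [-176.69, 176.69], [-43.24, 126.21], [12.49, 139.97], [-82, 262], [0, 151.66], [-163.58, 163.58]. Speed limits (degrees/s): [159.86, 159.86, 180, 180, 180, 180].

## Interface

Orientations are given as a 3x3 rotation matrix whose columns are the frame's x, y, z axes.
In Python, from rig import bot, capture, recognise, place_of gives the robot as it stands.
- The arm moves only by the tool send_rows, never from a script. Its argument "motion" is a list of rows, each a list of 2 entries, a list of its own where there are three numbers: the shift along the tool's x, y, z in mm, then the turn about the tool's z in rad. A call has exactly 5 rows; each row shifts and turns the pose as measured when the row begins, along the tool's axes as they then stand; what a row does not reach is not made up. A row lasts 1/12 s, in which the tool goes at most 41.7 mm and 7.16 degrees, less where a joint would pass 70% of its speed; a pose out of reach is approached as far as the arm can. A call with a gripper value outside its range is refused whole. "gripper" is the closure, from 0 (fully open) to 1 (shut), set as the call begins (left out, the last holds). The fingers move at their own pace and stop on an object; the grip force is fixed at half the most. Time passes only in rows, so rows that do not move let the fingers close, or fill a call up. It gives the time, the measured TCP pose, the force and the opening at its end, in the units of the state.
- bot.read_state(): the state, without advancing time (a new reading comes with each control period).
- capture(name): name is "side" or "top" or "wrist"; returns a dict with "image" (480x640x3 uint8, blue, green, red), "fx", "fy", "cx", "cy" (pixels), "rvec" (rotation vector, rad) and "tvec" (3), from world to camera coordinates, as OpenCV has them. Camera axes: x right, y down, z forward; pixel columns grow to the right and rows downward; lengths in m; the calibration is good to about 2 mm. The wrist camera is an equidistant fisheye: a pixel r from the principal point sees the ray r / f radians off the axis. A picture is of the moment at which its call begins. There is no depth.
- bot.hand_in(): hands the job in, once; it reports no verdict.
Trained networks look in the newest picture that a camera, given by its name, has taken for a name from the list of things; names that differ only in an ending like _2 or _b are one class to them, and where a whole thing is asked for, a point or a joint stands for the part that bears it (a point fixed in the world has none). Each returns a list of dicts, best first, with "p" (0 to 1); they miss things now and then, are a little off and sometimes report something else, mostly with a low value. They report only what shows in the picture. A call takes as long as a camera call. They do not tell look-alikes from the thing itself.
- recognise(camera, target): "xy" ([column, row] in pixels, amid what is visible of it).
- place_of(camera, target): "xy" ([column, row] in pixels: a listed point, or the origin of a listed thing).
The state is a dict: "time_s": time; "joint_positions": joint angles; "qvel": joint speeds; "tau": joint torques, N m; "position": TCP position; "tcp_rot": TCP orientation; "force": force on the tool from outside, world axes, zero at the start; "moment": the same for the moment, N m; "opening": opening from 0.0 (shut) to 1.0 (fully open).
Only numpy, scipy, OpenCV 4.12 (cv2) and the standard library are available. Lean on these libraries where they do the work, as an engineer would, in place of code of your own. Each camera call takes 0.05 s, during which the arm holds its last target.

## Task

On the office desk, change over from the bottled glue to the paste, keeping only one of them open at a time: first screw the cap of the tallest bottle fully shut, then unscrew the lid of the squat wide-lidded jar as far as it will turn, and leave both like that. The caps tighten clockwise and loosen counterclockwise seen from above, and stay on their containers.

Things in the scene. Friction and masses are not known exactly. Their poses are not given: they have to be found in the camera images.
- tall_cap_top (a point): Centre of the top of the tallest bottle's cap, 165 mm above the desk. Round fluted grey cap, 36 mm wide, 32 mm high, axis vertical; needs about 0.1 N m, keeps its height, stays where left. Below: neck 26 mm wide, 14 mm long, then a white bottle 56 mm wide, fixed in a round black holder 88 mm wide, 22 mm high. A shorter bottle (120 mm) with a like cap is not part of the job.
- tall_cap (a joint): Turn of the tallest bottle's cap, rad: 0 = fully shut (hard stop), growing counterclockwise seen from above to 1.45 = fully loose (hard stop). Starts between 0.7 and 1.35. When shut, the white line on the cap's top points the same way as the white mark on the black holder's rim.
- jar_lid_top (a point): Centre of the top of the squat jar's lid, 105 mm above the desk. Round fluted grey lid, 52 mm wide, 30 mm high, axis vertical; needs about 0.1 N m, keeps its height, stays where left. Below: straight white jar 49 mm wide, fixed in a round black holder 88 mm wide, 22 mm high. The three containers stand in any order in a row across the desk, centres at least 125 mm apart.
- jar_lid (a joint): Turn of the jar's lid, rad: 0 = fully shut (hard stop), growing counterclockwise seen from above to 1.45 = fully unscrewed (hard stop). Starts between 0 and 0.4. White line on the lid and white mark on the holder are in line when shut, as on the bottle.
Mind the look-alikes: they are no part of the job. What is shaped like the part that bears tall_cap_top but blue or pink is not meant. What is shaped like the part that bears jar_lid_top but pink is not meant.

How it is judged (in metres and radians):
On the way, in this order (a step that is already met when the one before it is completed fails the run):
1. the tallest bottle's cap is turned fully shut (within 0.17 rad of its stop) while the jar is not yet unscrewed (still under 0.7 rad) (value of joint tall_cap below 0.17 rad and value of joint jar_lid below 0.7 rad), for 0.2 s.
2. the jar's lid is fully unscrewed (within 0.2 rad of its stop, over 1.25 rad) with the bottle still shut (value of joint jar_lid above 1.25 rad and value of joint tall_cap below 0.17 rad), for 0.2 s.
At the end, for the whole second after the job is handed in: The tallest bottle's cap is shut to within 0.17 rad of its stop, the jar's lid is unscrewed to more than 1.25 rad (its stop is at 1.45), and neither is turning any more (under 0.05 rad/s) (all of step 2 and velocity of joint tall_cap between -0.05 and 0.05 rad/s and velocity of joint jar_lid between -0.05 and 0.05 rad/s); the robot touches nothing.
It also fails if it takes over 51 s, if anything falls off the work surface, if the arm or the gripper's body presses on something with over 40 N, if the wrist force passes 120 N, or if a joint passes its speed limit or range.

## Working session

There is one attempt and no reset: what is moved stays moved. The work goes in short steps, Python scripts to look and compute and a tool call to move; the robot and the scene stay as the last step left them, time stands still between calls to the robot, and variables do not carry over. Pictures are saved under pics/ and viewed, and the job is handed in when it is done.

Besides the shell and the picture viewer there is one more tool, called after "Call:" in YAML: its name, and indented under it one key for each argument. send_rows: Moves the arm, as the interface text tells. Its arguments: {"type":"object","properties":{"motion":{"type":"array","items":{"type":"array"}},"gripper":{"type":"number"}},"required":["motion"]}

```bash
mkdir -p pics; ls; cat > h.py <<'E'
import numpy as np,cv2
from rig import bot,capture,recognise,place_of
def ray(c,uv):
    R,_=cv2.Rodrigues(np.array(c["rvec"],float)); t=np.array(c["tvec"],float).ravel()
    x=(uv[0]-c["cx"])/c["fx"];y=(uv[1]-c["cy"])/c["fy"]
    if c.get("fish"):
        r=np.hypot(x,y); s=np.sin(r)/max(r,1e-9); d=np.array([x*s,y*s,np.cos(r)])
    else: d=np.array([x,y,1.])
    return -R.T@t, R.T@d
def atz(c,uv,z):
    o,d=ray(c,uv); return o+d*(z-o[2])/d[2]
def proj(c,P):
    R,_=cv2.Rodrigues(np.array(c["rvec"],float)); p=R@np.array(P,float)+np.array(c["tvec"],float).ravel()
    if c.get("fish"):
        r=np.hypot(p[0],p[1]); th=np.arctan2(r,p[2]); k=th/max(r,1e-9); return np.array([c["cx"]+c["fx"]*p[0]*k,c["cy"]+c["fy"]*p[1]*k])
    return np.array([c["cx"]+c["fx"]*p[0]/p[2],c["cy"]+c["fy"]*p[1]/p[2]])
def cap(n):
    c=capture(n); c["fish"]=(n=="wrist"); return c
E
python3 - <<'E'
from h import *
for n in("top","side","wrist"):
    c=cap(n); cv2.imwrite(f"pics/{n}0.png",c["image"])
    o,_=ray(c,(320,240)); print(n,"cam at",o.round(3))
    for t,z in(("tall_cap_top",.165),("jar_lid_top",.105)):
        for f in(recognise,place_of):
            for d in f(n,t): print(t,f.__name__,np.round(d["xy"],1),round(d["p"],2),atz(c,d["xy"],z).round(3))
s=bot.read_state();print(s["time_s"],s["position"],s["tcp_rot"],s["opening"])
E
```

```text
pics
top cam at [ 0.293 -0.011  1.168]
tall_cap_top call [490.1 213.6] 0.86 [ 0.57  -0.361  0.165]
tall_cap_top call [478.6 269.7] 0.85 [ 0.453 -0.328  0.165]
tall_cap_top call [478.6 273.7] 0.72 [ 0.445 -0.327  0.165]
tall_cap_top call [413.7 213.8] 0.57 [ 0.572 -0.203  0.165]
tall_cap_top call [492.1 210.5] 0.57 [ 0.577 -0.366  0.165]
jar_lid_top call [220.2 239.8] 0.77 [0.536 0.208 0.105]
jar_lid_top call [155.5 242.4] 0.69 [0.532 0.349 0.105]
jar_lid_top call [153.1 243.1] 0.66 [0.531 0.354 0.105]
jar_lid_top call [221.5 240.3] 0.61 [0.535 0.206 0.105]
side cam at [ 0.347 -0.799  0.827]
tall_cap_top call [375.2 294.2] 0.79 [ 0.572 -0.224  0.165]
tall_cap_top call [313.3 366.6] 0.58 [ 0.446 -0.34   0.165]
tall_cap_top call [379.4 285.1] 0.83 [ 0.584 -0.206  0.165]
tall_cap_top call [395.1 362.9] 0.59 [ 0.562 -0.357  0.165]
tall_cap_top call [316.6 360.6] 0.58 [ 0.453 -0.331  0.165]
jar_lid_top call [291.8 148.1] 0.92 [0.531 0.318 0.105]
jar_lid_top call [301.4 177.5] 0.79 [0.531 0.196 0.105]
jar_lid_top call [300.3 172.1] 0.66 [0.532 0.217 0.105]
jar_lid_top call [292.1 143.7] 0.55 [0.535 0.337 0.105]
wrist cam at [0.163 0.61  0.384]
0.75 [0.23342655 0.57977349 0.22258351] [[ 3.73520968e-01  9.27621735e-01  4.93570737e-05]
 [ 9.27621733e-01 -3.73520971e-01  6.49378662e-05]
 [ 7.86736782e-05  2.15290397e-05 -9.99999997e-01]] 0.9982639720177637
```

View pics/top0.png

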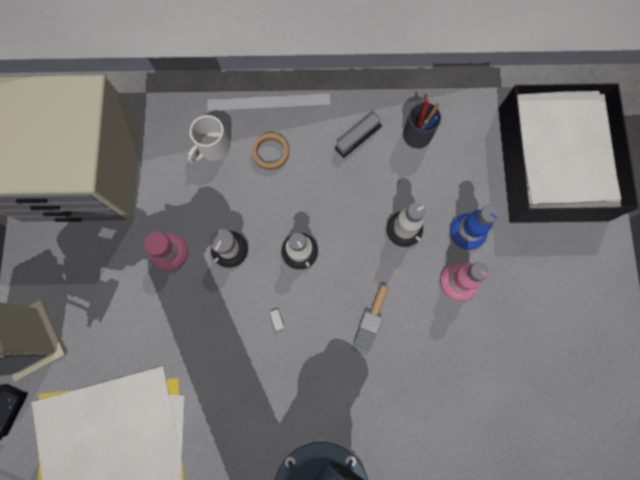

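View pics/side0.png

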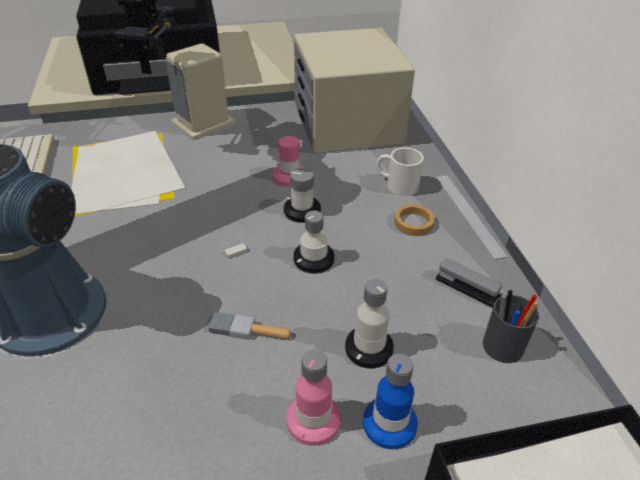

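View pics/wrist0.png

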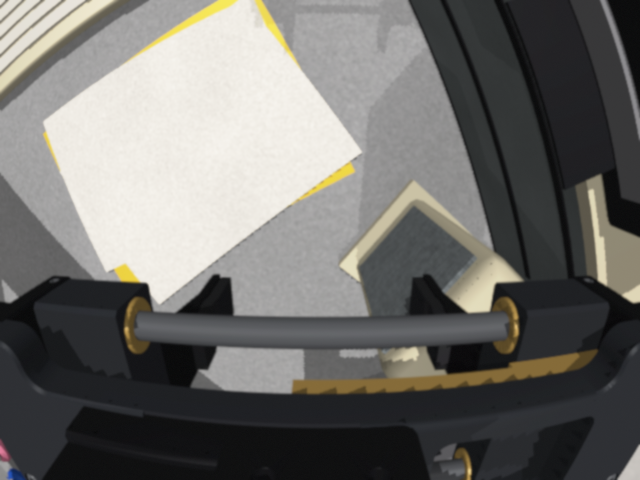

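The top view shows candidates for the tall cap at (415,212) white bottle/black holder, (488,215) blue and (478,270) pink. The one at (297,242) is white but shorter. The white one at (415,212) fits: it is white, in a black holder, and the tallest of its kind. Candidates for the jar are (224,242), white in a black holder, and (157,243), pink. The white one fits. I'll confirm both in an enlarged crop.

```bash
python3 - <<'E'
from h import *
t=cv2.imread("pics/top0.png"); s=cv2.imread("pics/side0.png")
cr=lambda im,x,y,w=40:cv2.resize(im[y-w:y+w,x-w:x+w],(390,290*0+290),interpolation=cv2.INTER_CUBIC)
sq=lambda im,x,y,w:cv2.resize(im[y-w:y+w,x-w:x+w],(300,300),interpolation=cv2.INTER_CUBIC)
cv2.imwrite("pics/crop0.png",np.vstack([np.hstack([sq(t,410,220,26),sq(t,228,247,26)]),np.hstack([sq(s,372,325,50),sq(s,305,215,55)])]))
E
```

```text
(no output)
```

View pics/crop0.png

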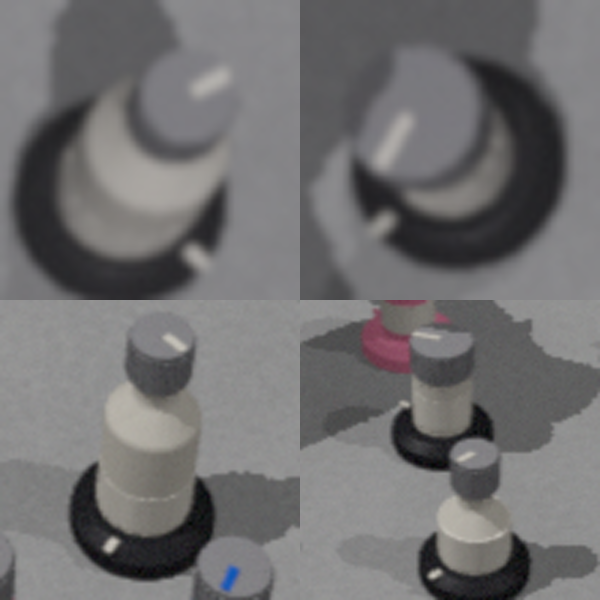

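The crop confirms it. The tall white bottle is in the black holder, with its cap top near (417,212), and its line sits about 70° CCW of the mark. The white jar is in the black holder, with its lid at about (222.5,241), and its line sits about 20° CCW of its mark. Neither is blue or pink. Next I refine the positions.

```bash
cat >> h.py <<'E'
def fit(cams,obs,z):
    # least squares point from several rays with z fixed
    from scipy.optimize import least_squares
    f=lambda p: np.concatenate([proj(c,[p[0],p[1],z])-o for c,o in zip(cams,obs)])
    r=least_squares(f,[.5,0]); return r.x,r.fun
E
python3 - <<'E'
from h import *
T=cap("top");S=cap("side")
print("tall",fit([T,S],[(416.5,211.5),(372-50+161/3,325-50+(340-300)/3)],.165), atz(T,(416.5,211.5),.165), atz(S,(375.7,288.5),.165))
sx,sy=305-55+(441-300)*110/300,215-55+(342-300)*110/300
print("jar",fit([T,S],[(222.5,240.5),(sx,sy)],.105),atz(T,(222.5,240.5),.105),atz(S,(sx,sy),.105))
# holders at z=.022
print(atz(T,(384+120/5.77,194+195/5.77),.018),atz(T,(202+160/5.77,221+160/5.77),.018))
s=bot.read_state();print(s["time_s"])
E
```

```text
tall (array([ 0.57639775, -0.2104229 ]), array([ 0.59013025,  0.15337754,  0.04792759, -0.65988417])) [ 0.57674573 -0.20921896  0.165     ] [ 0.57585326 -0.21217811  0.165     ]
jar (array([0.53372356, 0.20360653]), array([-0.09483348,  0.38990678,  0.40511721,  0.04679515])) [0.53458836 0.20342631 0.105     ] [0.53287337 0.20395669 0.105     ]
[ 0.57880805 -0.20851785  0.018     ] [0.53435094 0.20342588 0.018     ]
0.85
```

Call:
send_rows:
  motion:
    - [[-20,20,-5],0]
    - [[-28,28.5,-5],0]
    - [[-28,28.5,0],0]
    - [[-28,28.5,0],0]
    - [[-28,28.5,0],0]
  gripper: 0

```text
time_s: 1.27
position: [0.3089, 0.4102, 0.2322]
tcp_rot: [[0.362, 0.932, 0.003], [0.932, -0.362, 0.008], [0.009, 0.0, -1.0]]
force: [2.1, 0.1, 1.0]
opening: 1.0
```

Call:
send_rows:
  motion:
    - [[-28,28.5,0],0]
    - [[-28,28.5,0],0]
    - [[-28,28.5,0],0]
    - [[-28,28.5,0],0]
    - [[-28,28.5,0],0]

```text
time_s: 1.68
position: [0.3936, 0.2201, 0.2326]
tcp_rot: [[0.358, 0.934, 0.008], [0.934, -0.358, 0.01], [0.012, 0.004, -1.0]]
force: [1.5, 0.5, 0.1]
opening: 1.0
```

Call:
send_rows:
  motion:
    - [[-28,28.5,0],0]
    - [[-28,28.5,0],0]
    - [[-28,28.5,0],0]
    - [[-28,28.5,0],0]
    - [[-28,28.5,0],0]

```text
time_s: 2.1
position: [0.479, 0.0297, 0.2334]
tcp_rot: [[0.359, 0.933, 0.013], [0.933, -0.359, 0.011], [0.014, 0.008, -1.0]]
force: [0.8, 1.0, 0.5]
opening: 1.002
```

Call:
send_rows:
  motion:
    - [[-29,27,0],0]
    - [[-29,27,0],0]
    - [[-29,27,0],0]
    - [[-29,27,0],0]
    - [[-29,27,0],0]

```text
time_s: 2.52
position: [0.5552, -0.1642, 0.2338]
tcp_rot: [[0.361, 0.932, 0.016], [0.932, -0.361, 0.01], [0.016, 0.012, -1.0]]
force: [1.2, 0.7, 0.1]
opening: 0.997
```

Call:
send_rows:
  motion:
    - [[-20,18,0],0]
    - [[-10,10,0],0]
    - [[0,0,0],0]
    - [[0,0,0],0]
    - [[0,0,0],0]

```text
time_s: 2.93
position: [0.5739, -0.2148, 0.2334]
tcp_rot: [[0.371, 0.928, 0.021], [0.929, -0.371, 0.005], [0.013, 0.018, -1.0]]
force: [-0.3, 0.5, -1.1]
opening: 0.999
```

```bash
python3 - <<'E'
from h import *
c=cap("wrist"); cv2.imwrite("pics/w1.png",c["image"])
for d in recognise("wrist","tall_cap_top"): print(np.round(d["xy"],1),round(d["p"],2),atz(c,d["xy"],.165).round(3))
for d in place_of("wrist","tall_cap_top"): print(np.round(d["xy"],1),round(d["p"],2),atz(c,d["xy"],.165).round(3))
print(proj(c,[.577,-.210,.165]))
s=bot.read_state();print(s["time_s"],s["position"],s["tcp_rot"],s["joint_positions"])
E
```

```text
[332.7 246.8] 0.92 [ 0.575 -0.204  0.165]
[110.4 148.7] 0.66 [ 0.454 -0.318  0.165]
[163.1 292.6] 0.57 [ 0.562 -0.33   0.165]
[ 98.7 150. ] 0.97 [ 0.45  -0.327  0.165]
[333.4 254.4] 0.92 [ 0.58  -0.206  0.165]
[143.2 309. ] 0.59 [ 0.568 -0.354  0.165]
[326.09598031 252.99443589]
3.0833 [ 0.57380418 -0.21364343  0.23360878] [[ 0.36927981  0.92907714  0.02116833]
 [ 0.92922773 -0.36946596  0.00554339]
 [ 0.01297121  0.01762313 -0.99976056]] [ -31.32433532   28.12201713   84.10388237    0.98047539   66.9060399
 -100.02241918]
```

View pics/w1.png

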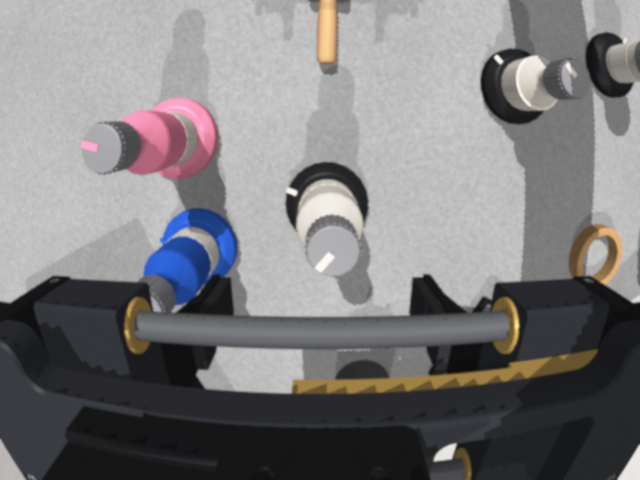

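The wrist view shows the grey cap of the white bottle at about (332,252), midway between the fingers. Pink is at (105,148) and blue at (155,295), both clear of them. Now I descend about 100 mm with a small correction.

Call:
send_rows:
  motion:
    - [[4.3,0,10],0]
    - [[0,0,25],0]
    - [[0,0,25],0]
    - [[0,0,10],0]
    - [[0,0,0],0]

```text
time_s: 3.5
position: [0.5776, -0.2027, 0.1627]
tcp_rot: [[0.363, 0.931, 0.025], [0.932, -0.364, 0.005], [0.014, 0.021, -1.0]]
force: [-0.1, 0.3, -0.5]
opening: 0.998
```

Call:
send_rows:
  motion:
    - [[-3,1,8],0]
    - [[-3,0.5,12],0]
    - [[0,0,8],0]
    - [[0,0,0],0]
    - [[0,0,0],0]

```text
time_s: 3.92
position: [0.5785, -0.2082, 0.1334]
tcp_rot: [[0.361, 0.932, 0.026], [0.932, -0.362, 0.004], [0.013, 0.023, -1.0]]
force: [-0.3, 0.1, -0.3]
opening: 0.999
```

```bash
python3 - <<'E'
from h import *
c=cap("side"); im=c["image"]; cv2.imwrite("pics/s2.png",cv2.resize(im[220:380,290:480],None,fx=3,fy=3,interpolation=cv2.INTER_CUBIC))
c=cap("wrist"); cv2.imwrite("pics/w2.png",c["image"])
s=bot.read_state();print(s["time_s"],s["position"],s["tcp_rot"])
E
```

```text
4.0167 [ 0.57853724 -0.20821116  0.13372371] [[ 0.36150999  0.93198571  0.02670517]
 [ 0.93227172 -0.36173637  0.0040287 ]
 [ 0.01341492  0.02344006 -0.99963524]]
```

View pics/w2.png

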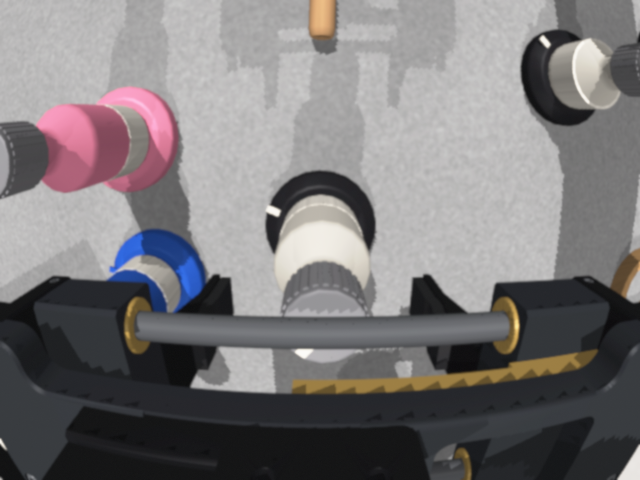

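View pics/s2.png

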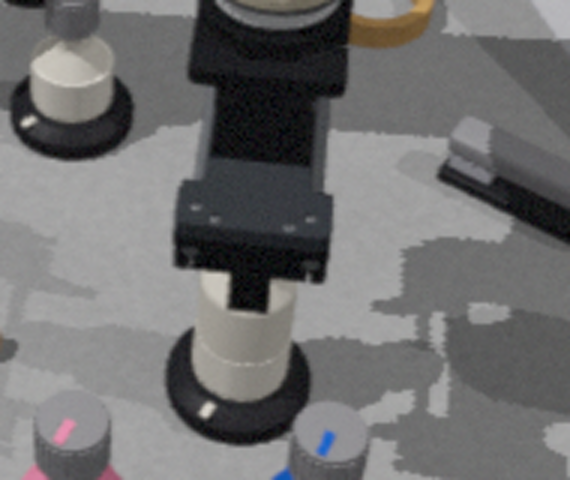

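The cap sits at about x=326 px between the fingers (inner edges at about 215 and 430), so it is centred. I close now.

Call:
send_rows:
  motion:
    - [[0,0,0],0]
    - [[0,0,0],0]
    - [[0,0,0],0]
    - [[0,0,0],0]
    - [[0,0,0],0]
  gripper: 1

```text
time_s: 4.43
position: [0.5798, -0.2092, 0.1361]
tcp_rot: [[0.362, 0.932, 0.031], [0.932, -0.362, 0.002], [0.013, 0.028, -1.0]]
force: [-0.1, -0.4, -0.5]
opening: 0.704
```

Call:
send_rows:
  motion:
    - [[0,0,0],0]
    - [[0,0,0],0]
    - [[0,0,0],0]
    - [[0,0,0],0]
    - [[0,0,0],0]

```text
time_s: 4.85
position: [0.5805, -0.208, 0.1367]
tcp_rot: [[0.362, 0.931, 0.033], [0.932, -0.363, 0.003], [0.015, 0.029, -0.999]]
force: [0.2, -2.6, -0.3]
opening: 0.408
```

Call:
send_rows:
  motion:
    - [[0,0,0],0.05]
    - [[0,0,0],0.1]
    - [[0,0,0],0.1]
    - [[0,0,0],0.1]
    - [[0,0,0],0.1]

```text
time_s: 5.27
position: [0.5798, -0.2089, 0.1366]
tcp_rot: [[0.741, 0.671, 0.03], [0.671, -0.741, -0.0], [0.022, 0.02, -1.0]]
force: [-0.2, 0.4, 0.9]
opening: 0.402
```

```bash
python3 - <<'E'
from h import *
s=bot.read_state();print(s["time_s"],s["position"],s["tcp_rot"],s["force"],s["moment"],s["opening"],s["joint_positions"])
print(np.arctan2(s["tcp_rot"][1][0],s["tcp_rot"][0][0]))
E
```

```text
5.2667 [ 0.57983421 -0.20893781  0.13656978] [[ 7.40828276e-01  6.71025273e-01  2.99757959e-02]
 [ 6.71334828e-01 -7.41154115e-01 -3.56329849e-04]
 [ 2.19775782e-02  2.03877750e-02 -9.99550561e-01]] [-0.20555135  0.42048904  0.93977283] [-0.23936661  0.20479042  0.10703625] 0.4022225186739945 [-30.62390295  34.97911571  89.12216631   1.05424998  54.41462623
 -73.39616261]
0.7362271909586322
```

Call:
send_rows:
  motion:
    - [[0,0,0],0.1]
    - [[0,0,0],0.1]
    - [[0,0,0],0.1]
    - [[0,0,0],0.1]
    - [[0,0,0],0.1]

```text
time_s: 5.68
position: [0.5787, -0.2096, 0.1365]
tcp_rot: [[0.976, 0.214, 0.026], [0.215, -0.977, -0.004], [0.024, 0.009, -1.0]]
force: [0.6, 0.6, 0.6]
opening: 0.401
```

```bash
python3 - <<'E'
from h import *
s=bot.read_state();print(s["time_s"],s["position"],s["force"],s["moment"],s["opening"],s["joint_positions"])
print(np.arctan2(s["tcp_rot"][1][0],s["tcp_rot"][0][0]))
E
```

```text
5.6833 [ 0.57869434 -0.20955459  0.13654876] [0.63041927 0.55658867 0.62696586] [-0.21181735  0.34214676  0.08855271] 0.4008268569535043 [-30.58416727  34.97710349  89.12406335   0.70021684  54.51944088
 -43.37371308]
0.21635778039583312
```

Call:
send_rows:
  motion:
    - [[0,0,0],0.06]
    - [[0,0,0],0.06]
    - [[0,0,0],0.06]
    - [[0,0,0],0.04]
    - [[0,0,0],0.04]

```text
time_s: 6.1
position: [0.578, -0.2096, 0.1365]
tcp_rot: [[0.998, -0.054, 0.022], [-0.054, -0.999, -0.006], [0.023, 0.004, -1.0]]
force: [0.5, 0.9, 1.0]
opening: 0.404
```

```bash
cat > st.py <<'E'
from h import *
s=bot.read_state();print(s["time_s"],np.round(s["position"],4),np.round(s["force"],1),np.round(s["moment"],3),round(s["opening"],3),np.round(s["joint_positions"],1))
print("yaw",np.arctan2(s["tcp_rot"][1][0],s["tcp_rot"][0][0]))
E
python3 st.py
```

```text
6.1 [ 0.578  -0.2096  0.1365] [0.5 0.9 1. ] [-0.11   0.303  0.091] 0.404 [-30.5  35.   89.1   0.5  54.6 -27.7]
yaw -0.054288587022476305
```

Call:
send_rows:
  motion:
    - [[0,0,0],0.04]
    - [[0,0,0],0.04]
    - [[0,0,0],0.03]
    - [[0,0,0],0.03]
    - [[0,0,0],0.03]

```text
time_s: 6.52
position: [0.5772, -0.2117, 0.1367]
tcp_rot: [[0.976, -0.215, 0.018], [-0.215, -0.977, -0.014], [0.021, 0.009, -1.0]]
force: [1.0, 0.6, 0.7]
opening: 0.408
```

```bash
python3 st.py; python3 - <<'E'
from h import *
c=cap("wrist"); cv2.imwrite("pics/w3.png",c["image"])
E
```

```text
6.5167 [ 0.5772 -0.2117  0.1367] [1.  0.6 0.7] [-0.032  0.217  0.825] 0.408 [-30.5  35.   89.   -0.2  54.7 -17.9]
yaw -0.21663183054767587
```

View pics/w3.png

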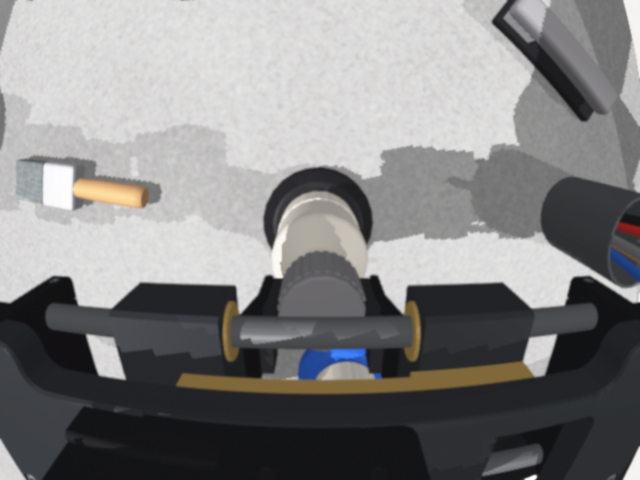

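The moment jumped to 0.83 N m after about 1.4 rad of turn, so the cap is on its stop. I open and rise.

Call:
send_rows:
  motion:
    - [[0,0,0],0]
    - [[0,0,0],0]
    - [[0,0,0],0]
    - [[0,0,0],0]
    - [[0,0,0],0]
  gripper: 0

```text
time_s: 6.98
position: [0.5771, -0.2118, 0.1364]
tcp_rot: [[0.976, -0.217, 0.018], [-0.217, -0.976, -0.013], [0.021, 0.009, -1.0]]
force: [-0.3, -0.6, 0.5]
opening: 0.698
```

Call:
send_rows:
  motion:
    - [[0,0,-2],0]
    - [[0,0,-20],0]
    - [[0,0,-30],0]
    - [[0,0,-30],0]
    - [[0,0,-10],0]

```text
time_s: 7.4
position: [0.5727, -0.209, 0.2272]
tcp_rot: [[0.976, -0.217, 0.008], [-0.217, -0.976, -0.006], [0.009, 0.004, -1.0]]
force: [0.5, -0.6, 0.3]
opening: 0.986
```

```bash
python3 st.py; python3 - <<'E'
from h import *
c=cap("wrist"); im=c["image"];cv2.imwrite("pics/w4.png",np.hstack([cv2.resize(im[130:300,230:430],(600,510)),]))
np.save("w4.npy",im)
print(proj(c,[.577,-.209,.165]),proj(c,[.577,-.209,.02]))
c=cap("side"); cv2.imwrite("pics/s4.png",cv2.resize(c["image"][220:380,290:480],None,fx=3,fy=3,interpolation=cv2.INTER_CUBIC))
E
```

```text
7.4 [ 0.5727 -0.209   0.2272] [ 0.5 -0.6  0.3] [-0.131  0.051  0.051] 0.986 [-30.5  28.5  84.5  -0.1  66.4 -17.9]
yaw -0.21907796447527972
[327.64124472 255.69205437] [323.74593834 209.16602243]
```

View pics/w4.png

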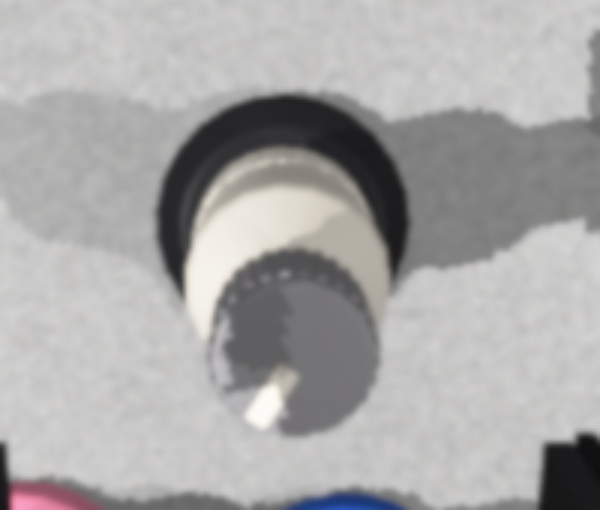

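View pics/s4.png

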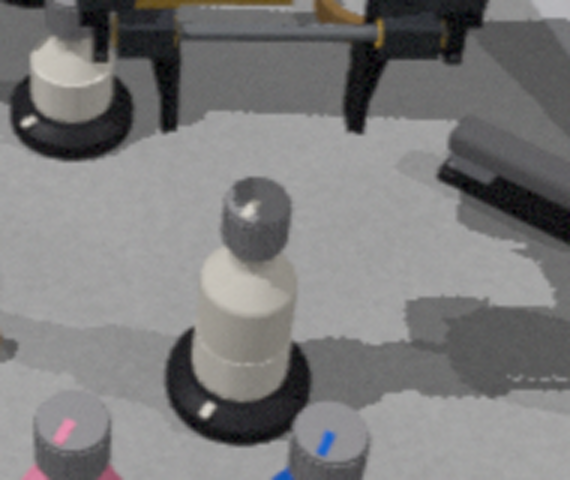

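```bash
python3 - <<'E'
from h import *
W=cap("wrist");S=cap("side");T=cap("top")
a=atz(W,(230+288/3,130+375/3),.165);b=atz(W,(230+262/3,130+418/3),.165);print("line",a,b,np.degrees(np.arctan2(*(b-a)[[1,0]])))
for z in(.015,.022):
  m=atz(S,(290+207/3,220+410/3),z); m2=atz(T,(384+197/5.77,194+257/5.77),z)
  for q in(m,m2): print("mark",q,np.degrees(np.arctan2(q[1]+.2095,q[0]-.577)))
cv2.imwrite("pics/t4.png",cv2.resize(T["image"][190:250,380:440],(600,600),interpolation=cv2.INTER_CUBIC))
E
```

```text
line [ 0.57588774 -0.20779603  0.165     ] [ 0.56839994 -0.21604581  0.165     ] -132.22804145503486
mark [ 0.55201853 -0.23131264  0.015     ] -138.87408103808818
mark [ 0.55303838 -0.23910262  0.015     ] -128.98818719232492
mark [ 0.55025104 -0.23620597  0.022     ] -135.04607660684613
mark [ 0.55146104 -0.23771461  0.022     ] -132.15039113203397
```

View pics/t4.png

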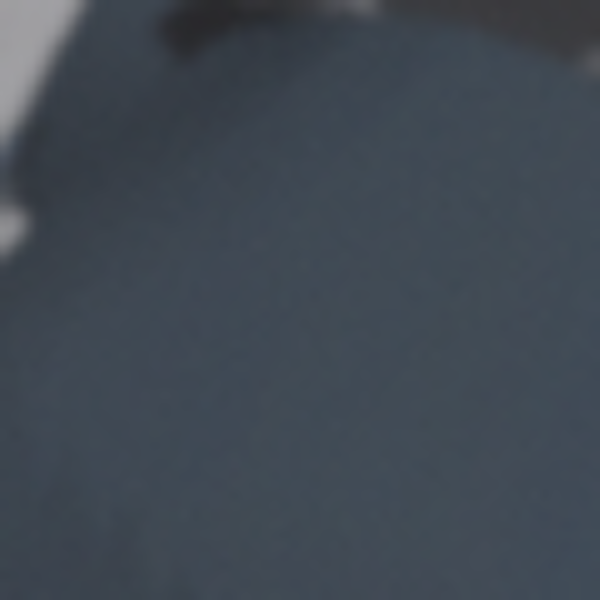

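The cap line is at −132° and the holder mark at −132° to −135°, so the bottle is shut. Next is the jar at (0.534, 0.204).

Call:
send_rows:
  motion:
    - [[-7,-20,0],0]
    - [[-12,-38,0],0]
    - [[-12,-38,0],0]
    - [[-12,-38,0],0]
    - [[-12,-38,0],0]

```text
time_s: 8.07
position: [0.552, -0.0308, 0.2126]
tcp_rot: [[0.973, -0.232, -0.01], [-0.232, -0.973, -0.001], [-0.009, 0.004, -1.0]]
force: [1.5, 0.2, 0.0]
opening: 1.002
```

Call:
send_rows:
  motion:
    - [[-12,-38,0],0]
    - [[-12,-38,0],0]
    - [[-12,-38,0],0]
    - [[-12,-38,0],0]
    - [[-12,-38,0],0]

```text
time_s: 8.48
position: [0.5301, 0.1764, 0.2038]
tcp_rot: [[0.972, -0.235, -0.028], [-0.235, -0.972, -0.001], [-0.027, 0.007, -1.0]]
force: [0.0, 0.3, -0.2]
opening: 1.0
```

Call:
send_rows:
  motion:
    - [[-1,-12,0],0]
    - [[0,-6,0],0]
    - [[0,0,0],0]
    - [[0,0,0],0]
    - [[0,0,0],0]

```text
time_s: 8.9
position: [0.5282, 0.2003, 0.1974]
tcp_rot: [[0.973, -0.226, -0.041], [-0.226, -0.974, -0.002], [-0.039, 0.011, -0.999]]
force: [-0.8, 0.6, 0.1]
opening: 0.998
```

```bash
python3 st.py; python3 - <<'E'
from h import *
c=cap("wrist"); cv2.imwrite("pics/w5.png",c["image"])
for d in place_of("wrist","jar_lid_top"): print(np.round(d["xy"],1),round(d["p"],2),atz(c,d["xy"],.105).round(4))
print(proj(c,[.534,.204,.105]),bot.read_state()["tcp_rot"])
E
```

```text
8.9 [0.5282 0.2003 0.1974] [-0.8  0.6  0.1] [-0.106  0.001 -0.021] 0.998 [ 9.3 28.3 90.7  0.3 63.4 22.2]
yaw -0.22795305171463365
[332.1 228. ] 0.9 [0.5341 0.2099 0.105 ]
[279.5  28.9] 0.59 [0.5308 0.3543 0.105 ]
[333.7669898  235.93779478] [[ 0.97315902 -0.22660942 -0.04012111]
 [-0.22686397 -0.9739247  -0.00184965]
 [-0.03865579  0.01090204 -0.99919311]]
```

View pics/w5.png

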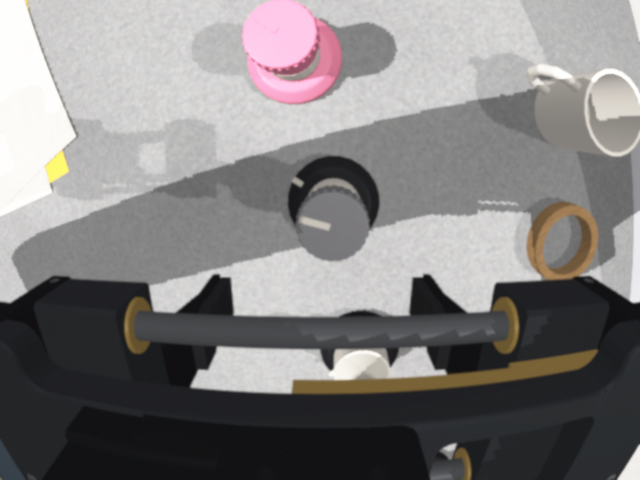

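The wrist view shows the white-jar lid disc at about (333,226), with the pink jar at (281,37) well clear. The wrist estimate of y is about 6 mm more than the fixed cameras give. The fixed cameras proved right at the bottle, so I aim for y≈0.206 and descend in two stages.

Call:
send_rows:
  motion:
    - [[5,-4,10],0]
    - [[4,-4,25],0]
    - [[0,0,25],0]
    - [[0,0,10],0]
    - [[0,0,0],0]

```text
time_s: 9.42
position: [0.5422, 0.2006, 0.1251]
tcp_rot: [[0.971, -0.236, -0.032], [-0.236, -0.972, -0.001], [-0.031, 0.008, -0.999]]
force: [-1.5, -0.0, 0.0]
opening: 0.999
```

```bash
python3 st.py; python3 - <<'E'
from h import *
c=cap("wrist"); cv2.imwrite("pics/w6.png",c["image"])
for d in place_of("wrist","jar_lid_top"): print(np.round(d["xy"],1),round(d["p"],2),atz(c,d["xy"],.105).round(4))
print(proj(c,[.534,.204,.105]),bot.read_state()["tcp_rot"])
E
```

```text
9.4167 [0.5422 0.2006 0.1251] [-1.5 -0.   0. ] [-0.151  0.028  0.02 ] 0.999 [ 9.1 34.6 92.6  0.3 54.6 22.6]
yaw -0.23837450869581217
[301.7 268.3] 0.72 [0.533  0.2113 0.105 ]
[228.3   5.8] 0.68 [0.5304 0.3527 0.105 ]
[306.96017816 280.48437163] [[ 9.71401750e-01 -2.35612728e-01 -2.94156818e-02]
 [-2.35729039e-01 -9.71818691e-01 -5.01385680e-04]
 [-2.84685765e-02  7.42117733e-03 -9.99567139e-01]]
```

View pics/w6.png

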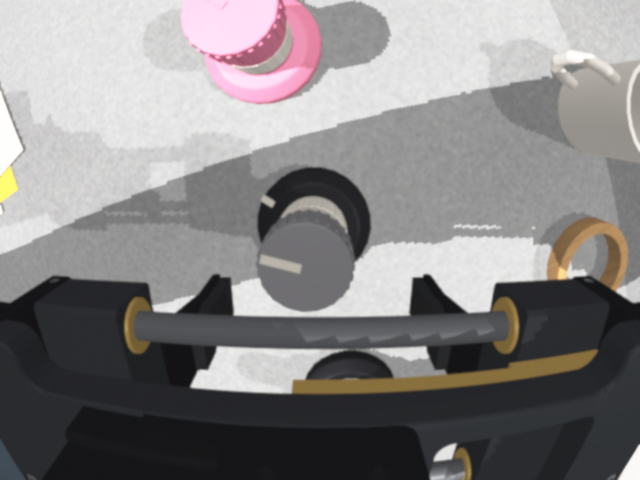

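Call:
send_rows:
  motion:
    - [[-4,-3,0],0]
    - [[-4,-2,5],0]
    - [[0,0,20],0]
    - [[0,0,20],0]
    - [[0,0,5],0]

```text
time_s: 9.93
position: [0.5398, 0.2092, 0.0816]
tcp_rot: [[0.971, -0.237, -0.014], [-0.237, -0.971, 0.003], [-0.015, 0.001, -1.0]]
force: [0.2, 0.5, 0.6]
opening: 1.0
```

```bash
python3 st.py; python3 - <<'E'
from h import *
c=cap("wrist"); cv2.imwrite("pics/w7.png",c["image"])
E
```

```text
9.9333 [0.5398 0.2092 0.0816] [0.2 0.5 0.6] [-0.104  0.104 -0.03 ] 1.0 [10.  38.1 94.8  0.4 47.9 23.4]
yaw -0.23955536888624923
```

View pics/w7.png

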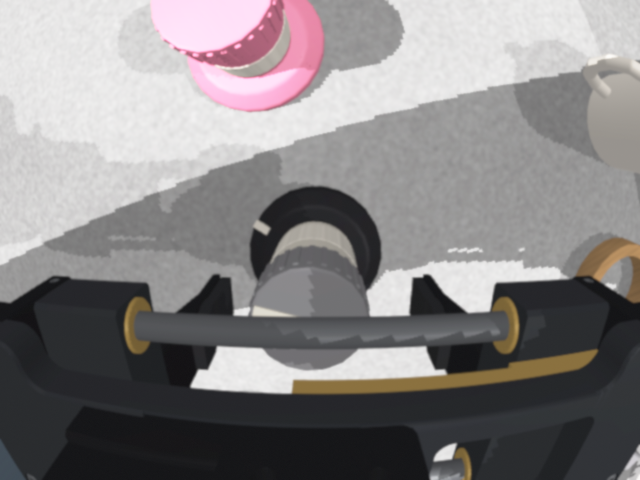

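Call:
send_rows:
  motion:
    - [[-3,1,0],0]
    - [[-2.5,0.5,4],0]
    - [[0,0,4],0]
    - [[0,0,0],0]
    - [[0,0,0],0]

```text
time_s: 10.4
position: [0.5351, 0.2102, 0.0766]
tcp_rot: [[0.972, -0.236, -0.009], [-0.236, -0.972, 0.004], [-0.01, -0.001, -1.0]]
force: [-0.8, 0.6, -0.3]
opening: 1.004
```

Call:
send_rows:
  motion:
    - [[-1,2.5,2],0]
    - [[0,1.5,2],0]
    - [[0,0,1],0]
    - [[0,0,0],0]
    - [[0,0,0],0]
  gripper: 1

```text
time_s: 10.82
position: [0.534, 0.2061, 0.0723]
tcp_rot: [[0.972, -0.237, -0.006], [-0.237, -0.972, 0.004], [-0.007, -0.002, -1.0]]
force: [0.2, -0.2, -0.2]
opening: 0.71
```

Call:
send_rows:
  motion:
    - [[0,0,0],0]
    - [[0,0,0],0]
    - [[0,0,0],0]
    - [[0,0,0],0]
    - [[0,0,0],0]

```text
time_s: 11.23
position: [0.5336, 0.2061, 0.0724]
tcp_rot: [[0.971, -0.237, -0.007], [-0.237, -0.972, 0.004], [-0.008, -0.002, -1.0]]
force: [-0.1, -0.3, -1.2]
opening: 0.588
```

```bash
python3 st.py
```

```text
11.2333 [0.5336 0.2061 0.0724] [-0.1 -0.3 -1.2] [-0.08   0.051 -0.05 ] 0.588 [ 9.8 38.4 96.4  0.4 45.5 23.2]
yaw -0.23925289455213136
```

Call:
send_rows:
  motion:
    - [[0,0,0],-0.05]
    - [[0,0,0],-0.1]
    - [[0,0,0],-0.1]
    - [[0,0,0],-0.1]
    - [[0,0,0],-0.1]

```text
time_s: 11.65
position: [0.5349, 0.2061, 0.0723]
tcp_rot: [[0.974, 0.226, -0.005], [0.226, -0.974, 0.005], [-0.004, -0.006, -1.0]]
force: [0.2, -0.5, 0.5]
opening: 0.592
```

```bash
python3 st.py
```

```text
11.65 [0.5349 0.2061 0.0723] [ 0.2 -0.5  0.5] [-0.119  0.064 -0.065] 0.592 [ 9.7 38.4 96.3  0.4 45.4 -3.6]
yaw 0.22786111183251473
```

Call:
send_rows:
  motion:
    - [[0,0,0],-0.1]
    - [[0,0,0],-0.1]
    - [[0,0,0],-0.08]
    - [[0,0,0],-0.06]
    - [[0,0,0],-0.06]

```text
time_s: 12.07
position: [0.5359, 0.2066, 0.0723]
tcp_rot: [[0.797, 0.604, -0.004], [0.604, -0.797, 0.006], [0.0, -0.007, -1.0]]
force: [-0.5, -0.4, 0.7]
opening: 0.59
```

```bash
python3 st.py
```

```text
12.0667 [0.5359 0.2066 0.0723] [-0.5 -0.4  0.7] [-0.142  0.151 -0.133] 0.59 [  9.7  38.5  96.2   0.5  45.4 -27.7]
yaw 0.6481727591031033
```

Turned 0.89 rad so far. I continue to the stop.

Call:
send_rows:
  motion:
    - [[0,0,0],-0.06]
    - [[0,0,0],-0.05]
    - [[0,0,0],-0.05]
    - [[0,0,0],-0.04]
    - [[0,0,0],-0.04]

```text
time_s: 12.48
position: [0.5364, 0.207, 0.0723]
tcp_rot: [[0.621, 0.784, -0.004], [0.784, -0.621, 0.006], [0.002, -0.006, -1.0]]
force: [0.5, 0.2, -0.9]
opening: 0.584
```

```bash
python3 st.py
```

```text
12.4833 [0.5364 0.207  0.0723] [ 0.5  0.2 -0.9] [-0.229  0.129 -0.071] 0.584 [  9.8  38.5  96.2   0.5  45.5 -42.2]
yaw 0.9003295575298158
```

Call:
send_rows:
  motion:
    - [[0,0,0],-0.04]
    - [[0,0,0],-0.04]
    - [[0,0,0],-0.03]
    - [[0,0,0],-0.03]
    - [[0,0,0],-0.03]

```text
time_s: 12.9
position: [0.5374, 0.2071, 0.0723]
tcp_rot: [[0.491, 0.871, -0.003], [0.871, -0.491, 0.01], [0.007, -0.008, -1.0]]
force: [1.8, -2.0, -0.9]
opening: 0.591
```

```bash
python3 st.py
```

```text
12.9 [0.5374 0.2071 0.0723] [ 1.8 -2.  -0.9] [-0.419 -0.258 -0.844] 0.591 [  9.6  38.5  96.1   0.9  45.4 -51.6]
yaw 1.0577904987230629
```

Moment −0.84 N m after about 1.25 rad of turn (some of it wind-up), so the lid is on its stop. I open and rise.

Call:
send_rows:
  motion:
    - [[0,0,0],0]
    - [[0,0,0],0]
    - [[0,0,0],0]
    - [[0,0,0],0]
    - [[0,0,0],0]
  gripper: 0

```text
time_s: 13.32
position: [0.5379, 0.207, 0.0723]
tcp_rot: [[0.491, 0.871, -0.002], [0.871, -0.491, 0.01], [0.008, -0.007, -1.0]]
force: [0.4, 0.7, -0.1]
opening: 0.89
```

Call:
send_rows:
  motion:
    - [[0,0,-2],0]
    - [[0,0,-20],0]
    - [[0,0,-30],0]
    - [[0,0,-35],0]
    - [[0,0,-35],0]

```text
time_s: 13.73
position: [0.5318, 0.205, 0.1899]
tcp_rot: [[0.49, 0.871, -0.024], [0.871, -0.49, 0.006], [-0.006, -0.024, -1.0]]
force: [1.0, -0.7, 0.5]
opening: 1.0
```

Call:
send_rows:
  motion:
    - [[0,0,-25],0]
    - [[0,0,-5],0]
    - [[0,0,0],0]
    - [[0,0,0],0]
    - [[0,0,0],0]

```text
time_s: 14.15
position: [0.5355, 0.2059, 0.2286]
tcp_rot: [[0.49, 0.872, -0.01], [0.872, -0.49, 0.009], [0.003, -0.013, -1.0]]
force: [-0.4, 0.1, -1.1]
opening: 1.002
```

```bash
python3 st.py; python3 - <<'E'
from h import *
W=cap("wrist");T=cap("top");S=cap("side")
w=W["image"][130:290,240:430]; 
cv2.imwrite("pics/e1.png",np.hstack([cv2.resize(w,(400,337)),cv2.resize(S["image"][150:350,260:460],(337,337))]))
cv2.imwrite("pics/e2.png",np.hstack([cv2.resize(T["image"][220:272,202:254],(390,390)),cv2.resize(T["image"][194:246,384:436],(390,390))]))
E
```

```text
14.15 [0.5355 0.2059 0.2286] [-0.4  0.1 -1.1] [-0.012 -0.033  0.042] 1.002 [  9.6  26.   89.    0.6  65.5 -51.4]
yaw 1.059125459083807
```

View pics/e1.png

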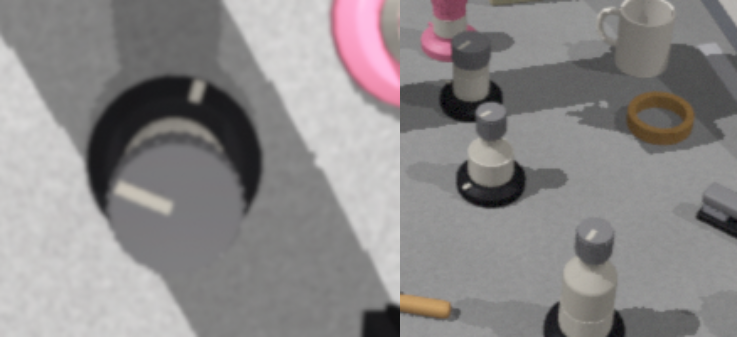

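View pics/e2.png

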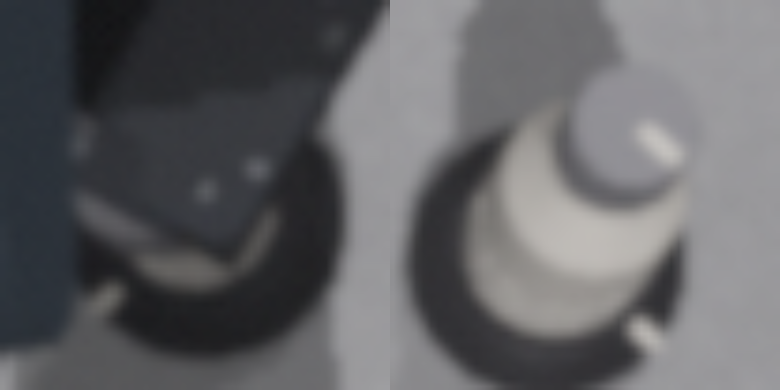

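In the wrist crop, the jar line points to about 160° in the image and the mark to about 71°. In the top crop, the bottle line is at about −40° and its mark at about −39°. I check these with the calibration, then hand in.

```bash
python3 - <<'E'
from h import *
W=cap("wrist");T=cap("top")
ang=lambda a,b:np.degrees(np.arctan2(b[1]-a[1],b[0]-a[0]))
k=190/400
P=lambda x,y,z:atz(W,(240+x*k,130+y*160/337),z)
l=ang(P(172,208,.105),P(117,188,.105)); m=P(197,92,.022);print("jar line",l,"mark",m,ang([.535,.206],m),np.radians((l-ang([.535,.206],m))%360))
k=52/390
Q=lambda x,y,z:atz(T,(384+(x-390)*k,194+y*k),z)
print("bottle line",ang(Q(638,128,.165),Q(682,165,.165)),"mark",ang([.577,-.2095],Q(645,335,.022)))
s=bot.read_state();print(s["time_s"],np.abs(s["qvel"]).max(),s["position"])
E
```

```text
jar line -139.93528987138902 mark [0.50698006 0.2377577  0.022     ] 131.4220818452208 1.5471057211666082
bottle line -133.04815189981696 mark -132.8361063190148
14.4 0.34794366483354766 [0.53553239 0.20582334 0.22823383]
```

```bash
python3 - <<'E'
from rig import bot
print(bot.hand_in())
E
```

```text
the job is handed in; nothing more can be done
None
```

I turned the tall white bottle's cap clockwise to its stop first. Then I turned the white jar's lid counterclockwise to its stop, lifted the gripper clear and handed the job in at about 14.4 s of the 51 s allowed. The hand-in reports no verdict.

- **Bottle:** The wrist moment jumped from about 0.1 to 0.83 N m at the stop. In the last top view the cap line is at −133.0° and the holder mark at −132.8°, so it is shut.
- **Jar:** The moment rose to −0.84 N m at the stop. The measured angle between line and mark is about 1.55 rad, which is above the 1.45 rad stop. I take the 0.1 rad excess as reading error from the picture.
- **Robot:** The gripper is open and its fingertips are about 0.12 m above the lid, touching nothing.
- **One disagreement:** The wrist camera placed the jar lid about 6 mm further in y than the fixed cameras. I aimed in between, near the fixed-camera value, and the grip was good.

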